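# Release the ratchet and close the plate press

## Robot

A 6-joint arm with a two-finger parallel gripper is mounted at the origin on the work surface. World frame = base frame: x ahead of the robot, y to its left, z up, the work surface at z = 0. Lengths are in m, angles in degrees, forces in N, time in s.
With the tool pointing down it reaches from about 0.3 to 0.75 m from the base axis. Payload 8.5 kg.
Tool frame: the origin (TCP) lies on the centre line of the jaws, within the pads' length; the fingertips stand 19 mm ahead of it and the grasp point (between the pads) is the TCP (env.tcp_to_tips is the z of the fingertips in the tool frame, in m); z points along the fingers, y is the line along which they close (so a half turn about z gives the same grasp; the last joint's range is limited). The gripper opens to 85 mm and grips with 20 to 120 N. Pads are 22 mm wide; open, the fingers measure 114 mm over their backs; the gripper's body (76 mm by 85 mm) begins 54 mm behind the grasp point. The pads swing forward as they close: fully open they stand 13 mm farther back than shut.
Start: joints at [53.841, 21.807, 74.336, -0, 83.858, -12.336], TCP at [0.222, 0.503, 0.25] pointing down, gripper open.
Joint ranges: [-178.18, 178.18], [-50.72, 133.34], [12.68, 142.11], [-81.47, 261.47], [9.98, 163.14], [-165.26, 165.26]. Speed limits (degrees/s): [136.94, 136.94, 180, 180, 180, 180].

## Interface

Orientations are given as a 3x3 rotation matrix whose columns are the frame's x, y, z axes.
In Python, from rig import env gives the robot as it stands.
- The arm moves only by the tool servo_tool, never from a script. Its argument "steps" is a list of rows, each an object of numbers: "tx", "ty", "tz": the shift along the world's x, y, z in cm; "yaw": the turn about the world's z in degrees; "claw": the finger opening in cm, from 0 to 8.54. In form: [{"tx": .., "ty": .., "tz": .., "yaw": .., "claw": ..}, ...]. A call has 1 to 20 rows; each row shifts and turns the commanded pose from where the row before left it; what a row does not reach is not made up. A row lasts 1/10 s, in which the tool goes at most 50 mm and 8.59 degrees, less where a joint would pass 70% of its speed; a pose out of reach is approached as far as the arm can. A call with a gripper value outside its range is refused whole. The fingers move at their own pace and stop on an object; "newtons" is the grip in N (left out, the last holds). Time passes only in rows, so rows that do not move let the fingers close. It gives the time, the measured TCP pose, the force, the opening and the grip force at its end, in the units of the state.
- env.observe(): the state, without advancing time (a new reading comes with each control period).
- env.get_image(name): name is "scene" or "side" or "wrist"; returns (picture, depth): 384x512x3 uint8, red, green, blue; 384x512 float32, m along the optical axis (not along the pixel's ray), 0 where there is no reading.
- env.camera_model(name): a dict with "fovy" (degrees; the focal length in pixels is half the picture's height over the tangent of half this angle, whatever the lens; pixels are square), "cx", "cy" (the principal point, pixels), "T" (4x4, takes a point from camera to world coordinates). Camera axes: x right, y down, z forward; pixel columns grow to the right and rows downward; lengths in m; the calibration is good to about 2 mm. A picture is of the moment at which its call begins: read the wrist's pose just before it. camera_model takes no time and is no camera call; for the wrist camera it gives the pose at the moment of the call.
- env.close_job(): hands the job in; it is judged then, once.
The state is a dict: "time_s": time; "q": joint angles; "qvel": joint speeds; "joint_efforts": joint torques, N m; "position": TCP position; "tool_rot": TCP orientation; "ft_force": force on the tool from outside, world axes, zero at the start; "wrist_torque": the same for the moment, N m; "grip_width": finger opening in m; "gripper_force": force on a finger pad.
Only numpy, scipy, OpenCV 4.12 (cv2) and the standard library are available. Lean on these libraries where they do the work, as an engineer would, in place of code of your own. Each camera call takes 0.05 s, during which the arm holds its last target. There are 200 camera calls.

## Task

Close the plate press over the sample plate: press the black thumb tab of the ratchet pawl all the way down so that its hook stands free of the teeth, then push the raised press arm fully down by its crossbar handle. Work only by pressing with the fingers; do not force the arm past the teeth while the pawl is engaged, leave the pawl free, the plate in its nest and the other things on the bench undisturbed, and finish clear of everything.

Things in the scene. Friction and masses are not known exactly. Their poses are not given: they have to be found in the camera images.
- press: Bench-top plate press, fixed; heading varies. White base 300 x 160 x 16 mm, in its frame x -140 to +160, y -80 to +80 mm; origin on the bench (z = 0), z up. All that moves lies in its middle plane y = 0: arm hinge at x +35, z 65 mm, arm reaching towards -x, ratchet teeth and pawl on the +x side of the hinge. Hinge cheeks 80 mm high stand at y -28..-20 and +20..+28 mm.
- press_hinge (a point): Point on the axis of the arm's hinge, 65 mm above the bench; the axis is the press's y axis. Fixed to the press.
- handle (a point): Centre of the round steel crossbar at the arm's free end, 20 mm thick, 100 mm long along the press's y, 190 mm from the hinge axis. About 195 mm above the bench when raised, 65 mm when fully down. With press_arm at q it lies at press x = 35 - 190 cos(0.75 - q), z = 65 + 190 sin(0.75 - q) mm.
- press_arm (a joint): Turn of the aluminium press arm, rad: 0 at its upper stop (0.75 rad above level), 0.75 fully down at its stop, level, its grey 76 x 118 mm pad just over the plate. Stiff hinge: stays where left, moves down under about 2 to 5 N at the handle. With the pawl engaged it has some play, but the teeth block it at about 0.1. The arm bar is 22 mm wide.
- pawl_tab (a point): Centre of the top face of the pawl's black thumb tab, 28 (press x) x 32 (press y) x 6 mm thick. Engaged: press x +140, z 58 mm. Fully pressed: x +148, z 27 mm, its top face tilted 0.5 rad down towards press +x. With pawl at q it lies at press x = 83 + 57 cos q + 32 sin q, z = 26 + 32 cos q - 57 sin q mm.
- pawl (a joint): Turn of the steel ratchet pawl, rad, about the press's y axis direction at press x +83, z 26 mm: 0 with its hook in the teeth (engaged), 0.5 with the tab at its lower stop (free). The hook clears the teeth from about 0.28. Stiff pivot: about 2 to 3 N on the tab moves it and it stays where it is left.
- plate: White sample plate with many wells, 85 (press x) x 127 (press y) x 14 mm, origin at the centre of its underside, lying loose in the press's nest under the arm's pad, at press x -62 mm, z 16 mm.
- tip_box: Closed pipette tip box with a blue lid, 88 x 123 x 63 mm high, loose on the bench; origin at the centre of its underside. To be left alone.
- flask: Round reagent bottle, 52 mm thick, 115 mm high, standing loose; origin at the centre of its underside. To be left alone.
- jar: Low round jar, 48 mm thick, 55 mm high, standing loose; origin at the centre of its underside. To be left alone.

How it is judged (in metres and radians):
On the way, in this order (a step that is already met when the one before it is completed fails the run):
1. the pawl is pressed free of the teeth while the arm is still raised (value of joint pawl above 0.35 rad and value of joint press_arm below 0.16 rad), for 0.1 s.
2. the arm is pushed fully down with the pawl free (value of joint press_arm above 0.71 rad and value of joint pawl above 0.3 rad), for 0.2 s.
At the end, for the whole second after the job is handed in: The arm rests within 0.04 rad of its lower stop (press_arm above 0.71), the pawl stands free (above 0.3 rad), the plate is in its nest (moved under 6 mm), the tip box, bottle and jar stand upright within 15 mm of where they were, and the robot touches nothing (all of step 2 and velocity of joint press_arm between -0.05 and 0.05 rad/s and distance of plate from where it was at the start of the episode below 0.006 m and distance of each of tip_box, flask, jar from where it was at the start of the episode below 0.015 m and angle between each of tip_box, flask, jar's own z axis and vertical below 0.1 rad).
It fails at once if the arm is forced down past the teeth with the pawl engaged (value of joint pawl below 0.2 rad and value of joint press_arm above 0.2 rad).
It fails at once if the plate is taken or knocked out of its nest (distance of plate from where it was at the start of the episode above 0.01 m).
It fails at once if a bystander is moved, lifted or tipped (distance of any of tip_box, flask, jar from where it was at the start of the episode above 0.02 m or angle between any of tip_box, flask, jar's own z axis and vertical above 0.2 rad).
It also fails if it takes over 43 s, if anything falls off the work surface, if the arm or the gripper's body presses on something with over 40 N, if the wrist force passes 120 N, or if a joint passes its speed limit or range.

## Working session

There is one attempt and no reset: what is moved stays moved. The work goes in short steps, Python scripts to look and compute and a tool call to move; the robot and the scene stay as the last step left them, time stands still between calls to the robot, and variables do not carry over. Pictures are saved under pics/ and viewed, at most 10 in all, crops included, and the job is handed in when it is done.

Besides the shell and the picture viewer there is one more tool, called after "Call:" by a JSON object that holds its "api" and its "payload", one argument or row to a line. servo_tool: Moves the arm, as the interface text tells. Its arguments: {"type":"object","properties":{"steps":{"type":"array"},"newtons":{"type":"number"}},"required":["steps"]}

```bash
mkdir -p pics
cat > h.py <<'E'
import numpy as np,cv2
from rig import env
def grab(n):
    m=env.camera_model(n); im,d=env.get_image(n)
    return im,d,m
def cloud(d,m):
    f=d.shape[0]/2/np.tan(np.radians(m["fovy"])/2)
    v,u=np.indices(d.shape)
    P=np.stack([(u-m["cx"])/f*d,(v-m["cy"])/f*d,d],-1)
    T=np.array(m["T"]); return P@T[:3,:3].T+T[:3,3]
E
python3 - <<'E'
from h import *
ims=[]
for n in("scene","side"):
    im,d,m=grab(n); np.savez(f"pics/{n}.npz",im=im,d=d,P=cloud(d,m)); ims.append(im)
    print(n,np.array(m["T"]).round(2).tolist())
    cv2.imwrite(f"pics/{n}.png",im[:,:,::-1])
s=env.observe(); print(s["position"],np.round(s["tool_rot"],3).tolist(),s["time_s"])
E
```

```text
scene [[0.02, 0.57, -0.82, 1.38], [1.0, -0.01, 0.02, 0.01], [0.01, -0.82, -0.57, 0.7], [0.0, 0.0, 0.0, 1.0]]
side [[0.82, -0.32, 0.47, 0.22], [-0.57, -0.46, 0.68, -0.47], [-0.0, -0.83, -0.56, 0.55], [0.0, 0.0, 0.0, 1.0]]
[0.22202968 0.50293592 0.24976105] [[-0.915, 0.404, -0.001], [0.404, 0.915, -0.001], [0.0, -0.001, -1.0]] 0.1
```

View pics/scene.png

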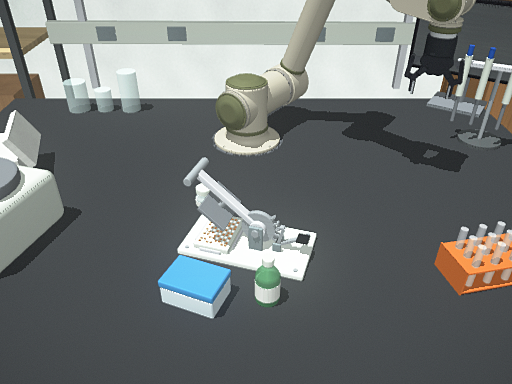

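View pics/side.png

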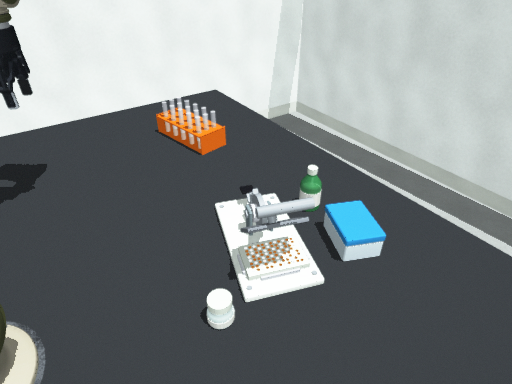

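The scene view shows the press in the middle, with the black tab at about (303,239) and the handle at about (197,172). The bottle (267,283) and tip box (195,287) are on the far side from the robot. In the side view the jar (220,308) is near the plate end.

Run:
```python
from h import *
A=[];C=[]
for n in("scene","side"):
    z=np.load(f"pics/{n}.npz"); A.append(z["P"][z["d"]>0]);C.append(z["im"][z["d"]>0].astype(int))
P=np.vstack(A);C=np.vstack(C)
w=(P[:,2]>.012)&(P[:,2]<.02)&(abs(P[:,0]-.5)<.3)&(abs(P[:,1])<.3)
m=np.zeros((600,600),np.uint8); ij=((P[w,:2]-[.2,-.3])*1000).astype(int)
m[ij[:,1].clip(0,599),ij[:,0].clip(0,599)]=255
m=cv2.morphologyEx(m,cv2.MORPH_CLOSE,np.ones((11,11)))
n,l,st,ce=cv2.connectedComponentsWithStats(m); k=1+st[1:,4].argmax()
pts=np.argwhere(l==k)[:,::-1].astype(np.float32)
r=cv2.minAreaRect(pts); print(r, (cv2.boxPoints(r)/1000+[.2,-.3]).round(3).tolist(), st[1:][st[1:,4]>100].tolist())
b=cv2.boxPoints(r); e=[b[1]-b[0],b[2]-b[1]]; a=max(e,key=np.linalg.norm); a=a/np.linalg.norm(a)
if a[1]<0:a=-a
c=np.array(r[0])/1000+[.2,-.3]; o=c-a*.010; yv=np.array([-a[1],a[0]])
print("axis",a,np.degrees(np.arctan2(a[1],a[0])),"origin",o)
# verify handle, tab, in press frame
Q=np.c_[(P[:,:2]-o)@a,(P[:,:2]-o)@yv,P[:,2]]
near=(abs(Q[:,0])<.3)&(abs(Q[:,1])<.2)
h=near&(Q[:,2]>.17)&(Q[:,2]<.22);print("handle",h.sum(),Q[h].min(0),Q[h].max(0),np.median(Q[h],0))
t=near&(C.max(1)<45)&(Q[:,2]>.045)&(Q[:,2]<.07)&(Q[:,0]>.1)&(Q[:,0]<.18)&(abs(Q[:,1])<.03);print("tab",t.sum(),Q[t].min(0),Q[t].max(0),Q[t].mean(0))
for nm,lo,hi in(("z>.03 others",.03,.13),):
    s=near&(Q[:,2]>lo)&(Q[:,2]<hi)&(abs(Q[:,1])>.085)
    for sg in(1,-1):
        q=Q[s&(Q[:,1]*sg>0)]
        g=np.unique((q[:,:2]/.02).round().astype(int),axis=0)*2; print(sg,g.tolist())
def W(x,y): return (o+a*x+yv*y).round(4)
print("tabW",W(.14,0),"tabdown",W(.148,0),"handleW",W(35e-3-.19*np.cos(.75),0),"handledown",W(-.155,0))
```

```text
((365.27899169921875, 302.66766357421875), (301.4041442871094, 163.63706970214844), 71.6355209350586) [[0.44, -0.115], [0.595, -0.166], [0.69, 0.12], [0.535, 0.171]] [[464, 124, 84, 45, 223], [242, 137, 247, 333, 31838], [164, 160, 37, 36, 112], [562, 172, 17, 36, 108], [557, 329, 6, 28, 113]]
axis [0.3150608  0.94907147] 71.63551 origin [ 0.56212838 -0.00682305]
handle 1119 [-0.12188472 -0.0512188   0.17031275] [-0.07360437  0.05255558  0.19899162] [-0.11358689 -0.00101299  0.19196411]
tab 83 [ 0.12570438 -0.01798587  0.05264357] [0.15302868 0.01698857 0.06091782] [0.13939389 0.00268841 0.05734386]
1 [[-18, 12], [-18, 14], [-16, 10], [-16, 12], [-16, 14], [-16, 16], [-14, 10], [-14, 12], [-14, 14]]
-1 [[-10, -20], [-10, -18], [-10, -16], [-10, -14], [-8, -20], [-8, -18], [-8, -16], [-8, -14], [-6, -20], [-6, -18], [-6, -16], [-6, -14], [-4, -20], [-4, -18], [-4, -16], [-4, -14], [-2, -20], [-2, -18], [-2, -16], [-2, -14], [0, -20], [0, -18], [0, -16], [0, -14], [2, -20], [2, -18], [2, -16], [2, -14], [8, -18], [8, -16], [8, -14], [8, -12], [10, -18], [10, -16], [10, -14], [10, -12], [12, -18], [12, -16], [12, -14], [12, -12]]
tabW [0.6062 0.126 ] tabdown [0.6088 0.1336] handleW [ 0.5294 -0.1055] handledown [ 0.5133 -0.1539]
```

Call:
{"api": "servo_tool", "payload": {
  "steps": [
    {"tx": 2.15,"ty": -2.04,"yaw": 0.3,"claw": 0},
    {"tx": 2.15,"ty": -2.04,"yaw": 0.3,"claw": 0},
    {"tx": 2.15,"ty": -2.04,"yaw": 0.3,"claw": 0},
    {"tx": 2.15,"ty": -2.04,"yaw": 0.3,"claw": 0},
    {"tx": 2.15,"ty": -2.04,"yaw": 0.3,"claw": 0},
    {"tx": 2.15,"ty": -2.04,"yaw": 0.3,"claw": 0},
    {"tx": 2.15,"ty": -2.04,"yaw": 0.3,"claw": 0},
    {"tx": 2.15,"ty": -2.04,"yaw": 0.3,"claw": 0},
    {"tx": 2.15,"ty": -2.04,"yaw": 0.3,"claw": 0},
    {"tx": 2.15,"ty": -2.04,"yaw": 0.3,"claw": 0},
    {"tx": 2.15,"ty": -2.04,"yaw": 0.3,"claw": 0},
    {"tx": 2.15,"ty": -2.04,"yaw": 0.3,"claw": 0},
    {"tx": 2.15,"ty": -2.04,"yaw": 0.3,"claw": 0},
    {"tx": 2.15,"ty": -2.04,"yaw": 0.3,"claw": 0},
    {"tx": 2.15,"ty": -2.04,"yaw": 0.3,"claw": 0},
    {"tx": 2.15,"ty": -2.04,"yaw": 0.3,"claw": 0},
    {"tx": 2.15,"ty": -2.04,"yaw": 0.3,"claw": 0},
    {"tx": 2.15,"ty": -2.04,"yaw": 0.3,"claw": 0}
  ]
}}

```text
invalid input at $.steps[0]: expected keys tx, ty, tz, yaw, claw
```

Call:
{"api": "servo_tool", "payload": {
  "steps": [
    {"tx": 2.15,"ty": -2.04,"tz": 0,"yaw": 0.3,"claw": 0},
    {"tx": 2.15,"ty": -2.04,"tz": 0,"yaw": 0.3,"claw": 0},
    {"tx": 2.15,"ty": -2.04,"tz": 0,"yaw": 0.3,"claw": 0},
    {"tx": 2.15,"ty": -2.04,"tz": 0,"yaw": 0.3,"claw": 0},
    {"tx": 2.15,"ty": -2.04,"tz": 0,"yaw": 0.3,"claw": 0},
    {"tx": 2.15,"ty": -2.04,"tz": 0,"yaw": 0.3,"claw": 0},
    {"tx": 2.15,"ty": -2.04,"tz": 0,"yaw": 0.3,"claw": 0},
    {"tx": 2.15,"ty": -2.04,"tz": 0,"yaw": 0.3,"claw": 0},
    {"tx": 2.15,"ty": -2.04,"tz": 0,"yaw": 0.3,"claw": 0},
    {"tx": 2.15,"ty": -2.04,"tz": 0,"yaw": 0.3,"claw": 0},
    {"tx": 2.15,"ty": -2.04,"tz": 0,"yaw": 0.3,"claw": 0},
    {"tx": 2.15,"ty": -2.04,"tz": 0,"yaw": 0.3,"claw": 0},
    {"tx": 2.15,"ty": -2.04,"tz": 0,"yaw": 0.3,"claw": 0},
    {"tx": 2.15,"ty": -2.04,"tz": 0,"yaw": 0.3,"claw": 0},
    {"tx": 2.15,"ty": -2.04,"tz": 0,"yaw": 0.3,"claw": 0},
    {"tx": 2.15,"ty": -2.04,"tz": 0,"yaw": 0.3,"claw": 0},
    {"tx": 2.15,"ty": -2.04,"tz": 0,"yaw": 0.3,"claw": 0},
    {"tx": 2.15,"ty": -2.04,"tz": 0,"yaw": 0.3,"claw": 0}
  ]
}}

```text
time_s: 1.9
position: [0.6098, 0.135, 0.2499]
tool_rot: [[-0.949, 0.316, -0.001], [0.316, 0.949, 0.0], [0.001, -0.0, -1.0]]
ft_force: [-0.7, 0.8, 0.3]
grip_width: -0.0004
gripper_force: 0.0
```

Call:
{"api": "servo_tool", "payload": {
  "steps": [
    {"tx": 0,"ty": 0,"tz": -3,"yaw": 0,"claw": 0},
    {"tx": 0,"ty": 0,"tz": -3,"yaw": 0,"claw": 0},
    {"tx": 0,"ty": 0,"tz": -3,"yaw": 0,"claw": 0},
    {"tx": 0,"ty": 0,"tz": -3,"yaw": 0,"claw": 0},
    {"tx": 0,"ty": 0,"tz": -2.5,"yaw": 0,"claw": 0},
    {"tx": 0,"ty": 0,"tz": -1.5,"yaw": 0,"claw": 0},
    {"tx": 0,"ty": 0,"tz": 0,"yaw": 0,"claw": 0}
  ]
}}

```text
time_s: 2.6
position: [0.6079, 0.1358, 0.0878]
tool_rot: [[-0.949, 0.316, -0.005], [0.316, 0.949, -0.0], [0.005, -0.002, -1.0]]
ft_force: [-0.4, 0.3, -0.1]
grip_width: -0.0002
gripper_force: 0.0
```

Run:
```python
from h import *
im,d,m=grab("scene"); cv2.imwrite("pics/a.png",cv2.resize(im[120:310,150:350,::-1],None,fx=3,fy=3))
```

```text
(no output)
```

View pics/a.png

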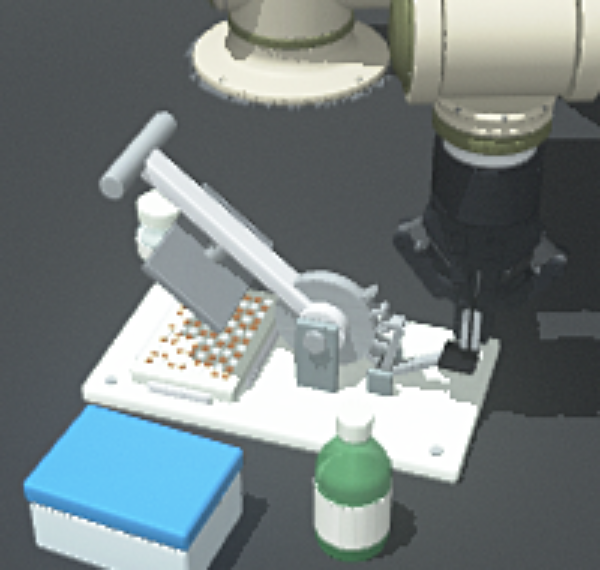

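The closed fingertips (470,340) are just above the black tab (462,357), and the press is unmoved. Next I press down.

Call:
{"api": "servo_tool", "payload": {
  "steps": [
    {"tx": 0,"ty": 0,"tz": -0.5,"yaw": 0,"claw": 0},
    {"tx": 0,"ty": 0,"tz": -0.5,"yaw": 0,"claw": 0},
    {"tx": 0,"ty": 0,"tz": -0.5,"yaw": 0,"claw": 0},
    {"tx": 0,"ty": 0,"tz": -0.5,"yaw": 0,"claw": 0},
    {"tx": 0,"ty": 0,"tz": -0.5,"yaw": 0,"claw": 0},
    {"tx": 0,"ty": 0,"tz": -0.5,"yaw": 0,"claw": 0},
    {"tx": 0,"ty": 0,"tz": 0,"yaw": 0,"claw": 0}
  ]
}}

```text
time_s: 3.35
position: [0.609, 0.136, 0.0596]
tool_rot: [[-0.949, 0.316, -0.001], [0.316, 0.949, -0.0], [0.001, -0.0, -1.0]]
ft_force: [0.2, 1.5, 1.6]
grip_width: 0.0003
gripper_force: 0.5
```

Call:
{"api": "servo_tool", "payload": {
  "steps": [
    {"tx": 0,"ty": 0,"tz": -0.3,"yaw": 0,"claw": 0},
    {"tx": 0,"ty": 0,"tz": -0.3,"yaw": 0,"claw": 0},
    {"tx": 0,"ty": 0,"tz": -0.3,"yaw": 0,"claw": 0},
    {"tx": 0,"ty": 0,"tz": 0,"yaw": 0,"claw": 0}
  ]
}}

```text
time_s: 3.75
position: [0.6091, 0.136, 0.0509]
tool_rot: [[-0.949, 0.316, -0.0], [0.316, 0.949, 0.0], [0.0, -0.0, -1.0]]
ft_force: [1.3, 2.7, 0.7]
grip_width: -0.0001
gripper_force: 1.2
```

Call:
{"api": "servo_tool", "payload": {
  "steps": [
    {"tx": 0,"ty": 0,"tz": -0.2,"yaw": 0,"claw": 0},
    {"tx": 0,"ty": 0,"tz": -0.2,"yaw": 0,"claw": 0},
    {"tx": 0,"ty": 0,"tz": 0,"yaw": 0,"claw": 0}
  ]
}}

```text
time_s: 4.05
position: [0.6093, 0.1361, 0.0481]
tool_rot: [[-0.949, 0.316, 0.001], [0.316, 0.949, 0.0], [-0.001, 0.0, -1.0]]
ft_force: [-1.1, 3.8, 8.2]
grip_width: -0.0001
gripper_force: 4.6
```

Call:
{"api": "servo_tool", "payload": {
  "steps": [
    {"tx": 0,"ty": 0,"tz": -0.2,"yaw": 0,"claw": 0},
    {"tx": 0,"ty": 0,"tz": 0,"yaw": 0,"claw": 0},
    {"tx": 0,"ty": 0,"tz": 0,"yaw": 0,"claw": 0}
  ]
}}

```text
time_s: 4.35
position: [0.6095, 0.1361, 0.0476]
tool_rot: [[-0.949, 0.316, 0.002], [0.316, 0.949, -0.0], [-0.002, 0.001, -1.0]]
ft_force: [-5.0, 3.4, 19.2]
grip_width: 0.0
gripper_force: 9.2
```

Call:
{"api": "servo_tool", "payload": {
  "steps": [
    {"tx": 0,"ty": 0,"tz": 1,"yaw": 0,"claw": 0},
    {"tx": 0,"ty": 0,"tz": 2.5,"yaw": 0,"claw": 0},
    {"tx": 0,"ty": 0,"tz": 4,"yaw": 0,"claw": 0},
    {"tx": 0,"ty": 0,"tz": 4,"yaw": 0,"claw": 0},
    {"tx": 0,"ty": 0,"tz": 4,"yaw": 0,"claw": 0},
    {"tx": 0,"ty": 0,"tz": 4,"yaw": 0,"claw": 0},
    {"tx": 0,"ty": 0,"tz": 1.5,"yaw": 0,"claw": 0},
    {"tx": -0.8,"ty": -2.45,"tz": 0,"yaw": 0,"claw": 0},
    {"tx": -0.8,"ty": -2.45,"tz": 0,"yaw": 0,"claw": 0},
    {"tx": -0.8,"ty": -2.45,"tz": 0,"yaw": 0,"claw": 0},
    {"tx": -0.8,"ty": -2.45,"tz": 0,"yaw": 0,"claw": 0},
    {"tx": -0.8,"ty": -2.45,"tz": 0,"yaw": 0,"claw": 0},
    {"tx": -0.8,"ty": -2.45,"tz": 0,"yaw": 0,"claw": 0},
    {"tx": -0.8,"ty": -2.45,"tz": 0,"yaw": 0,"claw": 0},
    {"tx": -0.8,"ty": -2.45,"tz": 0,"yaw": 0,"claw": 0},
    {"tx": -0.8,"ty": -2.45,"tz": 0,"yaw": 0,"claw": 0},
    {"tx": -0.8,"ty": -2.45,"tz": 0,"yaw": 0,"claw": 0},
    {"tx": 0,"ty": 0,"tz": 0,"yaw": 0,"claw": 0}
  ]
}}

```text
time_s: 6.15
position: [0.528, -0.1118, 0.2549]
tool_rot: [[-0.948, 0.319, -0.002], [0.319, 0.948, -0.001], [0.002, -0.002, -1.0]]
ft_force: [-0.3, 0.5, -1.2]
grip_width: 0.0001
gripper_force: 0.0
```

```bash
cat >> h.py <<'E'
a=np.array([.31506,.94907]);o=np.array([.56213,-.00682]);yv=np.array([-a[1],a[0]])
def check(name,f):
    im,d,m=grab(name); cv2.imwrite(f,cv2.resize(im[120:310,150:350,::-1],None,fx=3,fy=3))
    P=cloud(d,m)[d>0];C=im[d>0].astype(int)
    Q=np.c_[(P[:,:2]-o)@a,(P[:,:2]-o)@yv,P[:,2]]
    t=(C.max(1)<45)&(Q[:,2]>.018)&(Q[:,2]<.07)&(Q[:,0]>.11)&(Q[:,0]<.18)&(abs(Q[:,1])<.025)
    print("tab",t.sum(),Q[t].min(0),Q[t].max(0),Q[t].mean(0)); return Q,C
E
python3 - <<'E'
from h import *
check("scene","pics/b.png")
E
```

```text
tab 5 [ 0.13739743 -0.01488587  0.01932935] [0.15713327 0.01199264 0.03231923] [ 0.14521914 -0.00461256  0.02712074]
```

View pics/b.png

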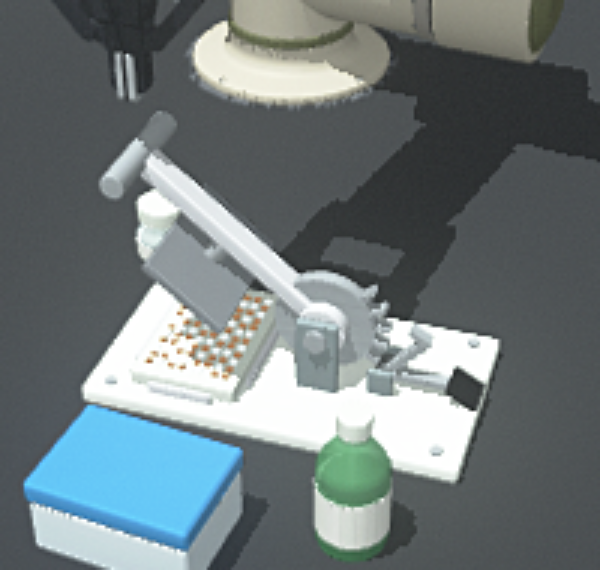

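The pawl tab (465,388) is down and tilted with its hook clear, the arm is still raised, and the closed fingers (127,90) hang above the crossbar. Next I push the handle down along its arc.

Call:
{"api": "servo_tool", "payload": {
  "steps": [
    {"tx": -0.07,"ty": -0.22,"tz": -1.07,"yaw": 0,"claw": 0},
    {"tx": -0.07,"ty": -0.22,"tz": -1.07,"yaw": 0,"claw": 0},
    {"tx": -0.07,"ty": -0.22,"tz": -1.07,"yaw": 0,"claw": 0},
    {"tx": -0.07,"ty": -0.22,"tz": -1.07,"yaw": 0,"claw": 0},
    {"tx": -0.07,"ty": -0.22,"tz": -1.07,"yaw": 0,"claw": 0},
    {"tx": -0.15,"ty": -0.45,"tz": -0.82,"yaw": 0,"claw": 0},
    {"tx": 0,"ty": 0,"tz": 0,"yaw": 0,"claw": 0}
  ]
}}

```text
time_s: 6.9
position: [0.524, -0.1254, 0.1926]
tool_rot: [[-0.949, 0.317, -0.001], [0.317, 0.949, -0.001], [0.0, -0.001, -1.0]]
ft_force: [0.4, -0.1, -0.7]
grip_width: -0.0001
gripper_force: 0.0
```

Run:
```python
from h import *
check("scene","pics/c.png")
```

```text
tab 6 [ 0.13746945 -0.01638156  0.01994681] [0.15739393 0.01012298 0.03390339] [ 0.14684893 -0.00651238  0.02649139]
```

View pics/c.png

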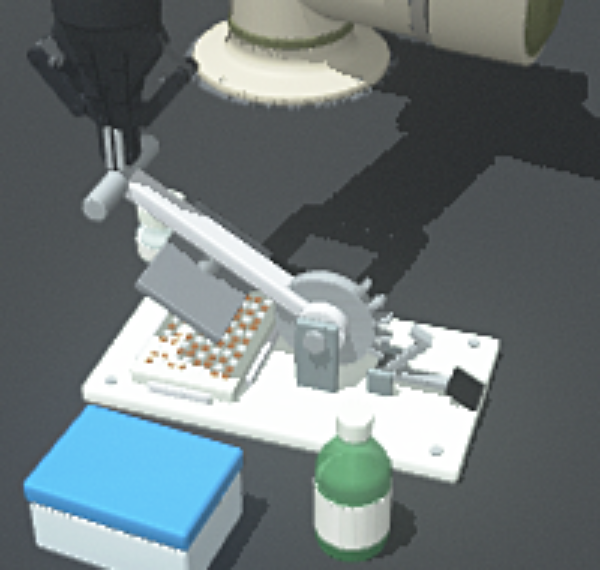

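The arm has come down with the fingers resting on the crossbar (115,175), and the pawl is still free, so I carry on.

Call:
{"api": "servo_tool", "payload": {
  "steps": [
    {"tx": -0.15,"ty": -0.45,"tz": -0.82,"yaw": 0,"claw": 0},
    {"tx": -0.15,"ty": -0.45,"tz": -0.82,"yaw": 0,"claw": 0},
    {"tx": -0.11,"ty": -0.33,"tz": -0.88,"yaw": 0,"claw": 0},
    {"tx": -0.11,"ty": -0.33,"tz": -0.88,"yaw": 0,"claw": 0},
    {"tx": -0.11,"ty": -0.33,"tz": -0.88,"yaw": 0,"claw": 0},
    {"tx": -0.07,"ty": -0.2,"tz": -0.92,"yaw": 0,"claw": 0},
    {"tx": -0.07,"ty": -0.2,"tz": -0.92,"yaw": 0,"claw": 0},
    {"tx": -0.07,"ty": -0.2,"tz": -0.92,"yaw": 0,"claw": 0},
    {"tx": -0.02,"ty": -0.07,"tz": -0.6,"yaw": 0,"claw": 0},
    {"tx": -0.02,"ty": -0.07,"tz": -0.6,"yaw": 0,"claw": 0},
    {"tx": -0.02,"ty": -0.07,"tz": -0.6,"yaw": 0,"claw": 0},
    {"tx": 0,"ty": 0,"tz": 0,"yaw": 0,"claw": 0}
  ]
}}

```text
time_s: 8.15
position: [0.5148, -0.1512, 0.1043]
tool_rot: [[-0.949, 0.316, -0.001], [0.316, 0.949, 0.001], [0.002, 0.001, -1.0]]
ft_force: [-0.1, 0.0, 0.6]
grip_width: -0.0002
gripper_force: 0.0
```

Call:
{"api": "servo_tool", "payload": {
  "steps": [
    {"tx": 0,"ty": 0,"tz": -0.4,"yaw": 0,"claw": 0},
    {"tx": 0,"ty": 0,"tz": -0.4,"yaw": 0,"claw": 0},
    {"tx": 0,"ty": 0,"tz": -0.3,"yaw": 0,"claw": 0},
    {"tx": 0,"ty": 0,"tz": -0.1,"yaw": 0,"claw": 0},
    {"tx": 0,"ty": 0,"tz": 0,"yaw": 0,"claw": 0}
  ]
}}

```text
time_s: 8.65
position: [0.5151, -0.1516, 0.0938]
tool_rot: [[-0.949, 0.316, 0.0], [0.316, 0.949, -0.0], [-0.0, -0.0, -1.0]]
ft_force: [-3.4, -0.4, 8.4]
grip_width: 0.0001
gripper_force: 4.3
```

Force is rising at the expected stop height, so I press a little further and hold.

Call:
{"api": "servo_tool", "payload": {
  "steps": [
    {"tx": 0,"ty": 0,"tz": -0.2,"yaw": 0,"claw": 0},
    {"tx": 0,"ty": 0,"tz": 0,"yaw": 0,"claw": 0},
    {"tx": 0,"ty": 0,"tz": 0,"yaw": 0,"claw": 0},
    {"tx": 0,"ty": 0,"tz": 0,"yaw": 0,"claw": 0}
  ]
}}

```text
time_s: 9.05
position: [0.5152, -0.1517, 0.0934]
tool_rot: [[-0.949, 0.316, 0.002], [0.316, 0.949, -0.001], [-0.002, -0.001, -1.0]]
ft_force: [-7.3, 0.7, 24.6]
grip_width: -0.0005
gripper_force: 12.2
```

Call:
{"api": "servo_tool", "payload": {
  "steps": [
    {"tx": 0,"ty": 0,"tz": 0.5,"yaw": 0,"claw": 0},
    {"tx": 0,"ty": 0,"tz": 2,"yaw": 0,"claw": 0},
    {"tx": 0,"ty": 0,"tz": 4,"yaw": 0,"claw": 0},
    {"tx": 0,"ty": 0,"tz": 4,"yaw": 0,"claw": 0},
    {"tx": 0,"ty": 0,"tz": 4,"yaw": 0,"claw": 0},
    {"tx": 0,"ty": 0,"tz": 2,"yaw": 0,"claw": 0},
    {"tx": 0,"ty": 0,"tz": 0,"yaw": 0,"claw": 0},
    {"tx": 0,"ty": 0,"tz": 0,"yaw": 0,"claw": 0}
  ]
}}

```text
time_s: 9.85
position: [0.515, -0.1513, 0.2554]
tool_rot: [[-0.949, 0.316, -0.001], [0.316, 0.949, 0.001], [0.001, 0.001, -1.0]]
ft_force: [-0.3, 0.9, -0.4]
grip_width: -0.0001
gripper_force: 0.0
```

Run:
```python
from h import *
Q,C=check("scene","pics/d.png")
h=(abs(Q[:,0]+.155)<.006)&(abs(Q[:,1])<.05)&(Q[:,2]>.04)&(Q[:,2]<.12); print("bar top",h.sum(),np.percentile(Q[h,2],[50,95]))
```

```text
tab 6 [ 0.13761712 -0.01559794  0.02071837] [0.15736916 0.00893093 0.03491341] [ 0.14695878 -0.00719656  0.02708765]
bar top 126 [0.07557825 0.07805845]
```

View pics/d.png

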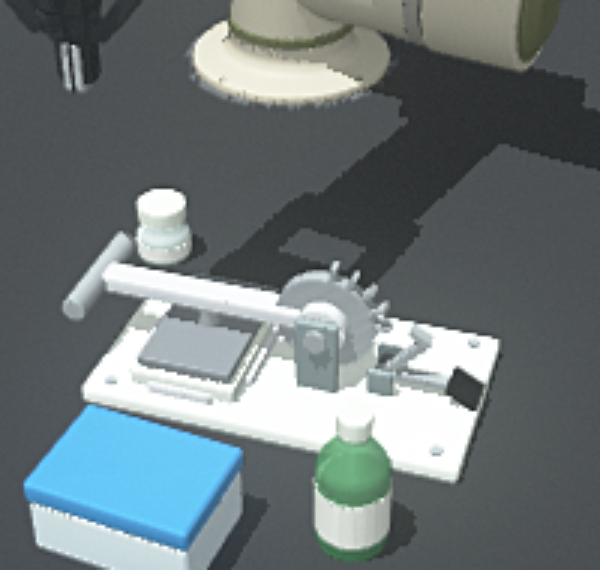

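The press arm is level, with the bar at (98,275) and its top at 75.6 mm (75 expected). The pawl is still down (465,388), the bystanders stand where they were, and the gripper is clear.

```bash
python3 -c "
from rig import env
print(env.close_job())"
```

```text
the job is handed in; nothing more can be done
None
```

I pressed the pawl free, pushed the press arm fully down to its stop, and handed the job in at about 10 s of the 43 s allowed; the final picture shows the pawl still free, the bystanders undisturbed and the gripper clear, and no verdict came back.

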